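# Hold the angle gauge on the sprung stud with its needle on the set mark

## Task

Take the pendulum angle gauge by the grip on its top and set the middle of its foot on the crown of the sprung stud, squarely in line with it. Press the stud part-way down, clearly in but not to its stop, and rock the gauge on the crown until the hanging needle settles between the two bars of the set mark. Finish holding it there, still gripped and pressed on the stud, so that I can take the reading; do not disturb the other things on the table.

Things in the scene. Friction and masses are not known exactly. Their poses are not given: they have to be found in the camera images.
- gauge: Angle gauge, a loose black upright case 130 mm wide (its y), 30 mm thick (its x), 112 mm tall, about 0.36 kg, standing on its flat foot; white dial on its +x face. On top, centred, a grey grip block 26 mm (x) by 30 mm (y), reaching from 112 to 154 mm above the foot. Origin: centre of the flat foot (underside). x points out of the dial, z up through the grip. Starts upright with the dial facing away from the robot, turned 10 to 45 degrees to the left (towards +y).
- gauge_grip (a point): The middle of the grip block, 136 mm above the gauge's origin along its z.
- pointer (a joint): The dark needle that hangs freely from a pivot 92 mm above the foot on the dial's centre line and swings in the dial; it settles within about a second. Its value (rad, from the dial's centre line) equals, at rest, how far the gauge leans about its own +x axis: positive when the gauge's +y side rises and its grip moves towards -y. It cannot be touched.
- pointer_tip (a point): Tip of the needle, 66 mm from the pivot.
- mark (a joint): The set mark, a small black fork on the dial's lower rim: two bars 9.4 mm apart with a bridge below. Its value (rad) is read like the needle's: the needle rests in the middle of the fork when the gauge leans by this angle. It is always positive, between 0.17 and 0.40, cannot be touched, and stays put.
- mark_point (a point): Middle of the fork, 66 mm from the same pivot, where the needle's tip must be.
- rest: Stud block, fixed: dark steel block 110 mm (its x) by 96 mm (y), 34 mm tall, with an aluminium collar up to 42 mm from which the stud stands up. Origin: centre of its underside on the table. Its x axis points away from the robot, turned 10 to 40 degrees to the left (towards +y).
- stud_top (a point): Top of the aluminium stud's crown, in the middle; 80 mm above the table when not pressed, and it goes down with the stud. The crown is a rounded ridge along the block's x axis, 46 mm long, of 9 mm radius; from it a gentle slope (4 degrees, 30 mm long) falls to the block's +y side and a steep one (34 degrees, 24 mm long) to its -y side. The gauge rocks about this ridge, towards the steep side. Axes as the block's.
- stud (a joint): How far the stud is pressed down (m): 0 free, 0.012 at its stop. Its spring pushes back with 1 N at 0 and 0.5 N more for each mm.
- battery: Bystander: blue battery pack 58 x 40 x 22 mm, origin under its centre.
- puck: Bystander: steel disc 48 mm across, 32 mm tall, origin under its centre.
- mouse: Bystander: black computer mouse 100 x 58 x 24 mm, origin under its centre.
- bracket: Bystander: grey printed bracket 60 x 70 mm, 55 mm tall, origin under its centre.
- driver: Bystander: screwdriver lying on the table.
- adapter: Bystander: black mains adapter 85 x 45 x 32 mm, origin under its centre.
- tape: Bystander: cardboard ring 96 mm across, 22 mm tall, origin under its centre.

How it is judged:
By the outcome, as a careful person would: the job done as asked, in the order asked, and still so for the second after the job is handed in, while the arm keeps its last pose, push and grip.
It also fails if it takes over 46 s, if anything falls off the work surface, if the arm or the gripper's body presses on something with over 40 N, if the wrist force passes 120 N, or if a joint passes its speed limit or range.

## Robot

A 6-joint arm with a two-finger parallel gripper is mounted at the origin on the work surface. World frame = base frame: x ahead of the robot, y to its left, z up, the work surface at z = 0. Lengths are in m, angles in degrees, forces in N, time in s.
With the tool pointing down it reaches from about 0.4 to 0.825 m from the base axis. Payload 7 kg.
Tool frame: the origin (TCP) lies between the finger pads; the fingertips stand 19 mm ahead of it and the grasp point (between the pads) is the TCP (r.tip_extent is the distance from the TCP to the fingertips, in m); z points along the fingers, y is the direction in which the jaws open and shut (so a half turn about z gives the same grasp; the last joint's range is limited). The gripper opens to 88 mm and grips with 3 to 60 N. Pads are 19 mm wide; open, the fingers measure 130 mm over their backs; the gripper's body (78 mm by 193 mm) begins 47 mm behind the grasp point.
Start: joints at [80.678, 20.546, 0.682, 0, -70.136, -16.507], TCP at [0.294, 0.608, 0.246] pointing down, gripper open.
Joint ranges: [-176.03, 176.03], [-82.01, 121.73], [-58.28, 71.71], [-173.87, 95.51], [-174.79, -0.11], [-173.66, 173.66]. Speed limits (degrees/s): [136.94, 136.94, 172.46, 180, 180, 180].

## Interface

Orientations are given as [roll, pitch, yaw] about the fixed x, y, z axes, in that order (R = Rz(yaw) Ry(pitch) Rx(roll)).
In Python, from plant import r, capture, workorder, spotter gives the robot as it stands.
- The arm moves only by the tool step_arm, never from a script. Its argument "motion" is a list of rows, each a list of 5 numbers: the finger opening in m, from 0 to 0.0876, then the shift along the tool's x, y, z in m, then the turn about the tool's z in rad. In form: [[grip, dx, dy, dz, roll], ...]. A call has 1 to 5 rows; each row is the pose to reach, as a shift and turn from the pose commanded when the call began, along the tool's axes at that moment; what a row does not reach only later rows make up. A row lasts 1/8 s, in which the tool goes at most 62.5 mm and 10.7 degrees, less where a joint would pass 70% of its speed; a pose out of reach is approached as far as the arm can. A call with a gripper value outside its range is refused whole. The fingers move at their own pace and stop on an object; "newtons" is the grip in N (left out, the last holds). Time passes only in rows, so rows that repeat a pose let the fingers close. It gives the time, the measured TCP pose, the force and the opening at its end, in the units of the state.
- r.get_state(): the state, without advancing time (a new reading comes with each control period).
- capture(name): name is "side" or "top" or "wrist"; returns a dict with "image" (480x640x3 uint8, red, green, blue), "z_map" (480x640 float32, m along the optical axis (not along the pixel's ray), 0 where there is no reading), "fx", "fy", "cx", "cy" (pixels), "pose" (4x4, takes a point from camera to world coordinates). Camera axes: x right, y down, z forward; pixel columns grow to the right and rows downward; lengths in m; the calibration is good to about 2 mm. The wrist camera is an equidistant fisheye: a pixel r from the principal point sees the ray r / f radians off the axis. A picture is of the moment at which its call begins.
- workorder.close_job(): hands the job in, once; it reports no verdict.
Trained networks look in the newest picture that a camera, given by its name, has taken for a name from the list of things; names that differ only in an ending like _2 or _b are one class to them, and where a whole thing is asked for, a point or a joint stands for the part that bears it (a point fixed in the world has none). Each returns a list of dicts, best first, with "p" (0 to 1); they miss things now and then, are a little off and sometimes report something else, mostly with a low value. They report only what shows in the picture. A call takes as long as a camera call.
- spotter.regions_of(camera, label): "mask" (480x640 bool, what is visible of it).
- spotter.tip_of(camera, label): "location" ([x, y, z] in m, in world coordinates, good to about 4 mm: a listed point, or the origin of a listed thing).
The state is a dict: "time_s": time; "joints": joint angles; "qd": joint speeds; "joint_torque": joint torques, N m; "tcp_pos": TCP position; "eef_rot": TCP orientation; "contact_force": force on the tool from outside, world axes, zero at the start; "moment": the same for the moment, N m; "gripper_width": finger opening in m.
Only numpy, scipy, OpenCV 4.12 (cv2) and the standard library are available. Lean on these libraries where they do the work, as an engineer would, in place of code of your own. Each camera call takes 0.05 s, during which the arm holds its last target.

## Working session

There is one attempt and no reset: what is moved stays moved. The work goes in short steps, Python scripts to look and compute and a tool call to move; the robot and the scene stay as the last step left them, time stands still between calls to the robot, and variables do not carry over. Pictures are saved under pics/ and viewed, and the job is handed in when it is done.

Besides the shell and the picture viewer there is one more tool, called after "Request:" by a JSON object that holds its "method" and its "body". step_arm: Moves the arm, as the interface text tells. Its arguments: {"type":"object","properties":{"motion":{"type":"array","items":{"type":"array","items":{"type":"number"}}},"newtons":{"type":"number"}},"required":["motion"]}

```bash
ls; mkdir -p pics; python3 - <<'E'
from plant import r, capture, workorder, spotter
import cv2,numpy as np
print(r.get_state())
for c in ["side","top","wrist"]:
    d=capture(c); cv2.imwrite(f"pics/a_{c}.png",d["image"][:,:,::-1]); print(c,d["fx"],d["cx"],d["cy"],np.round(d["pose"],3).tolist())
for c in ["side","top"]:
    for n in ["gauge","gauge_grip","stud_top","rest","mark_point","pointer_tip"]:
        print(c,n,[(np.round(o["location"],4).tolist(),round(o["p"],2)) for o in spotter.tip_of(c,n)[:2]])
E
```

```text
pics
{'time_s': 0.0, 'joints': array([ 8.06800576e+01,  2.05914590e+01,  6.34258078e-01, -2.05383257e-02,
       -7.01346861e+01, -1.65070207e+01]), 'qd': array([-0.06136394,  0.06933835,  0.04865125, -0.07157435,  0.06082158,
       -0.01259772]), 'joint_torque': array([ 8.55449780e-04, -5.82713163e+01,  2.93062466e+01,  6.99744925e+00,
        7.11334185e-03, -1.50826386e-04]), 'tcp_pos': array([0.2938872 , 0.60716525, 0.24462474]), 'eef_rot': array([ 1.79906414e+02, -7.59915158e-03, -2.58339515e+01]), 'contact_force': array([-0.34126906,  0.03473332, -0.71623878]), 'moment': array([4.68643937e-02, 2.86493676e-03, 5.25776211e-05]), 'gripper_width': 0.0877464230831008}
side 571.3730021686082 325.149676633923 235.45265192193207 [[0.94, -0.241, 0.241, 0.276], [-0.34, -0.631, 0.697, -0.922], [-0.016, -0.738, -0.675, 0.969], [0.0, 0.0, 0.0, 1.0]]
top 465.22696389730214 315.8969012742782 241.63888891690846 [[0.02, -0.999, 0.04, 0.533], [-1.0, -0.02, 0.011, -0.026], [-0.01, -0.04, -0.999, 1.161], [0.0, 0.0, 0.0, 1.0]]
wrist 371.64829954431775 316.6492452019606 238.30124167939158 [[-0.436, -0.857, -0.273, 0.369], [-0.9, 0.416, 0.132, 0.571], [0.0, 0.303, -0.953, 0.383], [0.0, 0.0, 0.0, 1.0]]
side gauge [([0.5726, 0.2295, -0.0011], 0.86)]
side gauge_grip [([0.5745, 0.2234, 0.1359], 0.86)]
side stud_top [([0.4762, -0.2432, 0.078], 0.59)]
side rest [([0.48, -0.2407, -0.0019], 0.63)]
side mark_point []
side pointer_tip []
top gauge [([0.5735, 0.2258, -0.0029], 0.66)]
top gauge_grip [([0.5684, 0.229, 0.1391], 0.71)]
top stud_top [([0.4782, -0.2419, 0.0806], 0.76)]
top rest [([0.4791, -0.2431, -0.0027], 0.56)]
top mark_point []
top pointer_tip [([0.4643, -0.0029, -0.0003], 0.48)]
```

View pics/a_side.png

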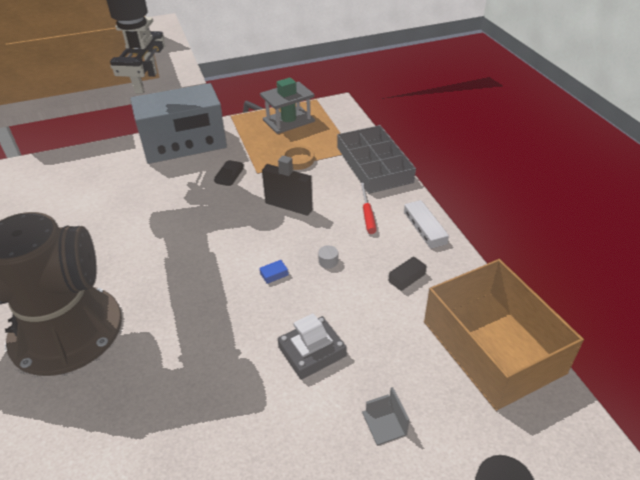

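View pics/a_top.png

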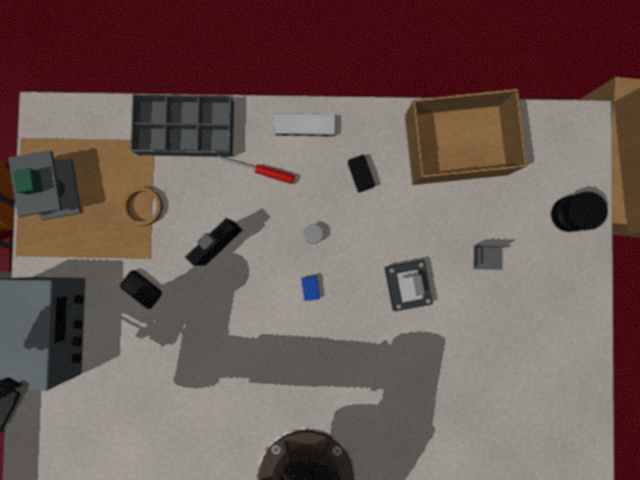

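View pics/a_wrist.png

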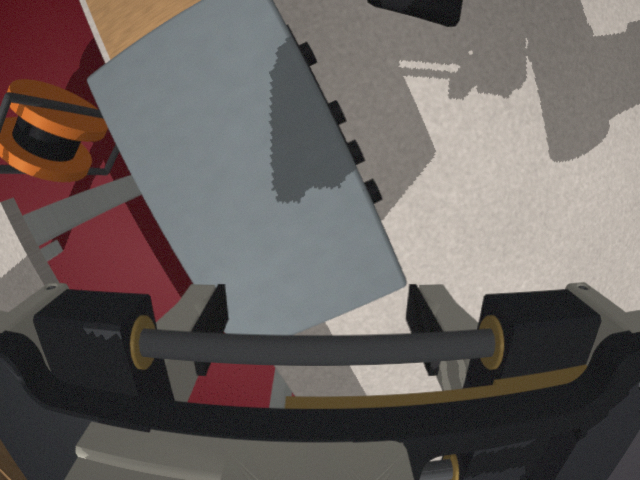

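The gauge is at top (213,242) and the stud block at top (410,285). The gauge's dial faces away from both fixed cameras. Next I'll measure the yaws and the heights of the surrounding things.

```bash
cat > h.py <<'E'
import numpy as np,cv2
from plant import r, capture, workorder, spotter
def cloud(d):
    v,u=np.mgrid[0:480,0:640]; z=d["z_map"]
    p=np.stack([(u-d["cx"])/d["fx"]*z,(v-d["cy"])/d["fy"]*z,z],-1)
    P=d["pose"]; w=p@P[:3,:3].T+P[:3,3]; w[z<=0]=np.nan; return w
def rect(pts):
    (c,s,a)=cv2.minAreaRect((pts*1000).astype(np.float32)); return np.round(c,1),np.round(s,1),round(a,1)
E
python3 - <<'E'
from h import *
d=capture("top"); w=cloud(d)
for n in ["gauge","rest"]:
    for o in spotter.regions_of("top",n)[:2]:
        m=o["mask"]; p=w[m]; p=p[~np.isnan(p[:,0])]
        print(n,o["p"],m.sum(),"z",np.round(np.percentile(p[:,2],[1,50,99]),3))
        for lo,hi in ([(.09,.125),(.13,.17)] if n=="gauge" else [(.025,.04),(.045,.075),(.05,.09),(.073,.09)]):
            q=p[(p[:,2]>lo)&(p[:,2]<hi)]
            if len(q)>5: print("  ",lo,hi,len(q),rect(q[:,:2]),np.round(q.mean(0),4),round(np.median(q[:,2]),4))
# max height map coarse
for x in np.arange(.25,.95,.1):
    row=[]
    for y in np.arange(-.4,.85,.1):
        k=(abs(w[...,0]-x)<.05)&(abs(w[...,1]-y)<.05); row.append(f"{np.nanmax(w[...,2][k]) if k.any() else -1:.2f}")
    print(round(x,2),row)
E
```

```text
gauge 0.94 1244 z [0.004 0.111 0.157]
   0.09 0.125 687 (array([570.5, 227.3]), array([ 30.9, 130.6]), 45.0) [0.5705 0.2238 0.1103] 0.1115
   0.13 0.17 184 (array([570.6, 226.1]), array([24.7, 29. ]), 44.4) [0.5695 0.2244 0.1513] 0.1534
rest 0.71 1853 z [0.003 0.036 0.082]
   0.025 0.04 1143 (array([ 478.2, -238.8]), array([108.8,  96. ]), 12.1) [ 0.4789 -0.2355  0.0341] 0.0341
   0.045 0.075 153 (array([ 477.8, -237. ]), array([62.5, 55.9]), 9.8) [ 0.4819 -0.2484  0.0689] 0.071
   0.05 0.09 467 (array([ 477.2, -237.2]), array([46.1, 56.2]), 11.9) [ 0.477  -0.2352  0.0764] 0.0775
   0.073 0.09 374 (array([ 476.5, -234.4]), array([45.8, 50.2]), 10.9) [ 0.4758 -0.2309  0.0782] 0.0783
0.25 ['0.01', '0.01', '0.01', '0.01', '0.01', '0.01', '0.01', '0.01', '0.01', '0.34', '0.31', '0.16', '-1.00']
0.35 ['0.01', '0.01', '0.01', '0.01', '0.01', '0.01', '0.01', '0.01', '0.01', '0.32', '0.16', '0.16', '-1.00']
0.45 ['0.01', '0.08', '0.08', '0.01', '0.03', '0.01', '0.01', '0.01', '0.03', '0.06', '0.16', '0.15', '-0.00']
0.55 ['0.06', '0.07', '0.08', '0.01', '0.04', '0.01', '0.16', '0.12', '0.02', '0.01', '0.01', '0.01', '-0.00']
0.65 ['0.01', '0.01', '0.01', '0.01', '0.04', '0.01', '0.12', '0.01', '0.03', '0.03', '0.14', '0.15', '-0.00']
0.75 ['0.12', '0.11', '0.12', '0.04', '0.03', '0.03', '0.05', '0.05', '0.05', '0.01', '0.14', '0.14', '-0.00']
0.85 ['0.01', '0.01', '0.11', '0.03', '0.04', '0.04', '0.05', '0.05', '0.06', '0.01', '0.01', '0.01', '-0.00']
```

```bash
python3 - <<'E'
import cv2
im=cv2.imread("pics/a_top.png")
cv2.imwrite("pics/b_rest.png",cv2.resize(im[245:325,365:455],None,fx=7,fy=7,interpolation=cv2.INTER_CUBIC))
E
```

```text
(no output)
```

View pics/b_rest.png

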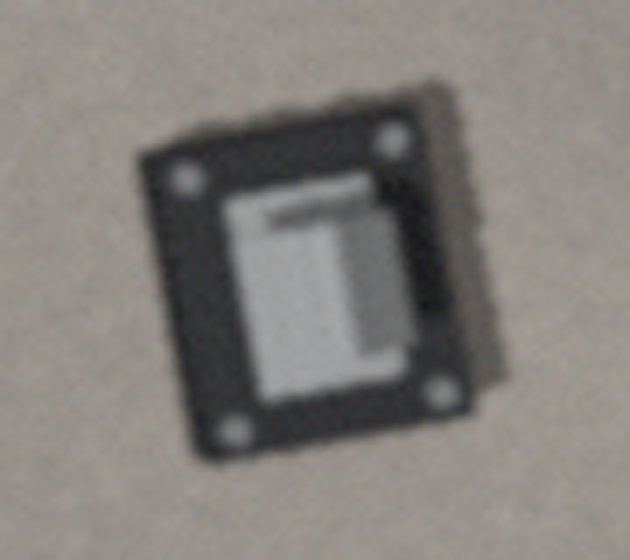

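Request:
{"method": "step_arm", "body": {"motion": [[0.08,0.06,0,0,0.1],[0.08,0.12,0.001,0,0.2],[0.08,0.18,0.002,0,0.3],[0.08,0.24,0.003,0,0.335],[0.08,0.3,0.004,0.02,0.335]]}}

```text
time_s: 1.52
tcp_pos: [0.5641, 0.4733, 0.2277]
eef_rot: [-179.8, 0.0, -45.0]
contact_force: [0.7, 0.6, -0.1]
gripper_width: 0.0804
```

Request:
{"method": "step_arm", "body": {"motion": [[0.08,0.056,-0.018,0.02,0],[0.08,0.095,-0.032,0.06,0],[0.08,0.095,-0.032,0.066,0],[0.08,0.095,-0.032,0.066,0]]}}

```text
time_s: 2.02
tcp_pos: [0.6515, 0.4287, 0.159]
eef_rot: [179.9, -0.0, -45.1]
contact_force: [0.4, -0.0, 0.5]
gripper_width: 0.08
```

```bash
python3 - <<'E'
from h import *
s=r.get_state(); print(s["tcp_pos"],s["eef_rot"],s["time_s"])
d=capture("wrist"); np.savez("w1.npz",**d); cv2.imwrite("pics/c_w.png",d["image"][:,:,::-1])
for n in ["mark_point","pointer_tip","gauge"]:
    print(n,[(np.round(o["location"],4).tolist(),round(o["p"],2)) for o in spotter.tip_of("wrist",n)[:2]])
E
```

```text
[0.65147687 0.42871802 0.15904993] [ 1.79925029e+02 -8.65314683e-03 -4.50501610e+01] 2.025
mark_point [([0.5915, 0.2164, 0.0303], 0.59)]
pointer_tip [([0.5774, 0.2331, 0.0275], 0.73)]
gauge [([0.574, 0.2283, 0.0012], 0.72)]
```

View pics/c_w.png

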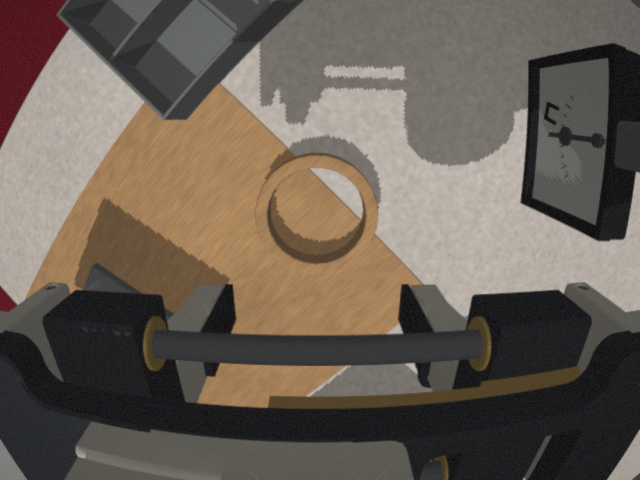

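```bash
python3 - <<'E'
import cv2,numpy as np
d=np.load("w1.npz"); im=d["image"][:,:,::-1]
cv2.imwrite("pics/d.png",cv2.resize(im[75:215,520:640],None,fx=4.2,fy=4.2,interpolation=cv2.INTER_CUBIC))
# rectify dial plane: gauge frame guess, then refine by case face corners
E
```

```text
(no output)
```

View pics/d.png

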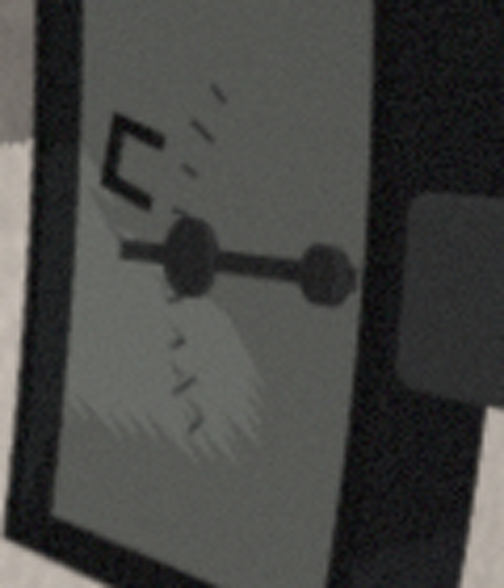

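```bash
cat >> h.py <<'E'
def proj_fish(d,X):
    P=np.array(d["pose"]); c=(X-P[:3,3])@P[:3,:3]
    rr=np.hypot(c[...,0],c[...,1]); th=np.arctan2(rr,c[...,2])
    return np.stack([d["cx"]+d["fx"]*th*c[...,0]/rr, d["cy"]+d["fy"]*th*c[...,1]/rr],-1)
E
python3 - <<'E'
from h import *
d={k:v for k,v in np.load("w1.npz").items()}
yaw=np.deg2rad(45); o=np.array([.572,.228,0]); R=np.array([[np.cos(yaw),-np.sin(yaw),0],[np.sin(yaw),np.cos(yaw),0],[0,0,1]])
s=4 # px/mm
yy,zz=np.meshgrid((np.arange(600)-300)/s/1000, (130-np.arange(540)/s)/1000)
X=np.stack([np.full_like(yy,.015),yy,zz],-1)@R.T+o
uv=proj_fish(d,X).astype(np.float32)
out=cv2.remap(d["image"][:,:,::-1].copy(),uv[...,0],uv[...,1],cv2.INTER_CUBIC)
out=cv2.convertScaleAbs(out,alpha=1.6)
cv2.imwrite("pics/e.png",out)
E
```

```text
(no output)
```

View pics/e.png

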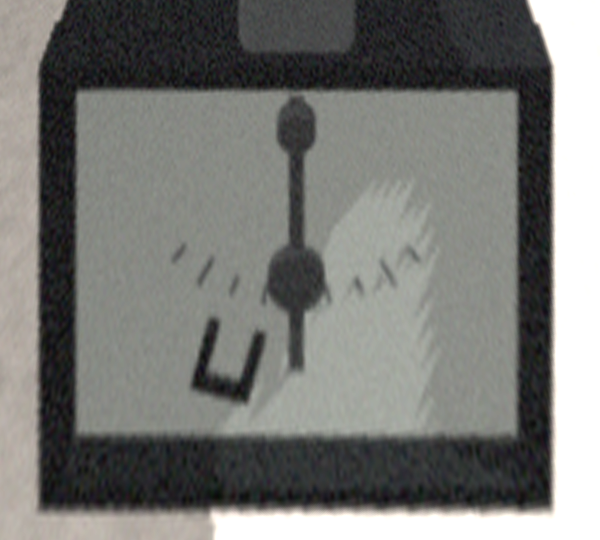

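The rectified dial shows the needle hanging vertically (x≈297) and the fork centred at (229,357), on the gauge's -y side. That puts the mark at about 0.27 rad. The gauge yaw of 45° fits too. Next I'll move over the grip.

Request:
{"method": "step_arm", "body": {"motion": [[0.08,0.01,0.02,-0.055,0],[0.08,0.035,0.07,-0.07,0],[0.08,0.06,0.12,-0.07,0],[0.08,0.08,0.17,-0.07,0],[0.08,0.086,0.199,-0.07,0]]}}

```text
time_s: 2.85
tcp_pos: [0.5704, 0.226, 0.2318]
eef_rot: [-179.8, -0.0, -45.0]
contact_force: [-0.3, 0.5, 0.3]
gripper_width: 0.0801
```

Request:
{"method": "step_arm", "body": {"motion": [[0.08,0,0,0,0],[0.08,0,0,0,0]]}}

```text
time_s: 3.1
tcp_pos: [0.5718, 0.2284, 0.2312]
eef_rot: [-179.9, -0.0, -45.0]
contact_force: [0.1, 0.7, -0.2]
gripper_width: 0.0801
```

```bash
python3 - <<'E'
from h import *
s=r.get_state(); print(s["tcp_pos"],s["eef_rot"],s["time_s"])
d=capture("wrist"); cv2.imwrite("pics/f_w.png",d["image"][:,:,::-1])
for n in ["gauge_grip","gauge"]:
    print(n,[(np.round(o["location"],4).tolist(),round(o["p"],2)) for o in spotter.tip_of("wrist",n)[:2]])
# expected projection of grip top corners
yaw=np.deg2rad(45);R=np.array([[np.cos(yaw),-np.sin(yaw),0],[np.sin(yaw),np.cos(yaw),0],[0,0,1]])
X=np.array([[a*.013,b*.015,.154] for a in(-1,1) for b in(-1,1)])@R.T+np.array([.5715,.227,0])
print(proj_fish(d,X).round(1))
E
```

```text
[0.57178383 0.22842162 0.23116669] [-1.79857506e+02 -2.30845878e-02 -4.49683832e+01] 3.1
gauge_grip [([0.5708, 0.2278, 0.1357], 0.92)]
gauge [([0.574, 0.2277, 0.0004], 0.58)]
[[340.9 236. ]
 [339.9 281. ]
 [298.3 236. ]
 [299.  281. ]]
```

View pics/f_w.png

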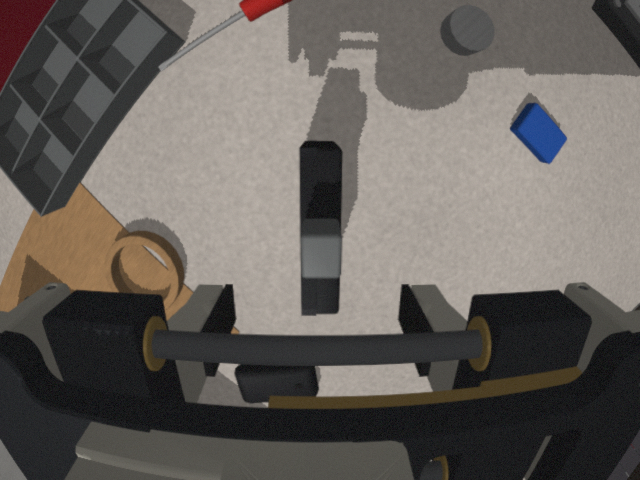

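Request:
{"method": "step_arm", "body": {"motion": [[0.08,0.0015,0,0.04,0],[0.08,0.0015,0,0.08,0],[0.08,0.0015,0,0.092,0],[0.08,0.0015,0,0.092,0],[0.08,0.0015,0,0.092,0]], "newtons": 15}}

```text
time_s: 3.88
tcp_pos: [0.5736, 0.2271, 0.1393]
eef_rot: [-179.9, -0.0, -45.0]
contact_force: [-0.9, -0.5, 1.1]
gripper_width: 0.0801
```

Request:
{"method": "step_arm", "body": {"motion": [[0.02,0,0,0,0],[0.02,0,0,0,0],[0.02,0,0,0,0],[0.02,0,0,0,0],[0.02,0,0,0,0]], "newtons": 15}}

```text
time_s: 4.5
tcp_pos: [0.5726, 0.2264, 0.1378]
eef_rot: [180.0, -0.0, -45.0]
contact_force: [-0.1, 0.1, 0.4]
gripper_width: 0.0354
```

Request:
{"method": "step_arm", "body": {"motion": [[0.02,0,0,0,0],[0.02,0,0,0,0]]}}

```text
time_s: 4.75
tcp_pos: [0.5725, 0.2264, 0.1377]
eef_rot: [180.0, 0.0, -45.0]
contact_force: [-0.9, -1.0, 0.1]
gripper_width: 0.0258
```

Request:
{"method": "step_arm", "body": {"motion": [[0.02,0,0,-0.02,0],[0.02,0,0,-0.06,0],[0.02,0,0,-0.1,0],[0.02,0,0,-0.13,0],[0.02,0,0,-0.13,0]]}}

```text
time_s: 5.38
tcp_pos: [0.5734, 0.227, 0.2699]
eef_rot: [-179.8, -0.0, -45.0]
contact_force: [-1.0, -0.1, -3.9]
gripper_width: 0.0259
```

Request:
{"method": "step_arm", "body": {"motion": [[0.02,0.013,0.02,0,0.03],[0.02,0.036,0.055,0,0.1],[0.02,0.06,0.09,0,0.17],[0.02,0.084,0.127,0,0.24],[0.02,0.11,0.166,0,0.32]]}}

```text
time_s: 6.0
tcp_pos: [0.5312, 0.0293, 0.2659]
eef_rot: [179.8, 0.0, -63.5]
contact_force: [0.8, -0.8, -4.2]
gripper_width: 0.0256
```

```bash
python3 - <<'E'
from h import *
s=r.get_state(); print(s["tcp_pos"],s["eef_rot"],s["time_s"],s["contact_force"],s["gripper_width"])
y=np.deg2rad(s["eef_rot"][2]); dw=np.array([.478,-.242])-s["tcp_pos"][:2]
print("dx,dy",dw@[np.cos(y),np.sin(y)],dw@[np.sin(y),-np.cos(y)],"roll",y+np.deg2rad(78))
d=capture("top"); cv2.imwrite("pics/g_t.png",d["image"][:,:,::-1])
E
```

```text
[0.53119028 0.02927854 0.26591078] [ 1.79833902e+02  3.94466548e-02 -6.35412480e+01] 6.0 [ 0.81524211 -0.78559472 -4.19615366] 0.0256374542946556
dx,dy 0.21916445662129422 0.1684879671734047 roll 0.2523528276557079
```

View pics/g_t.png

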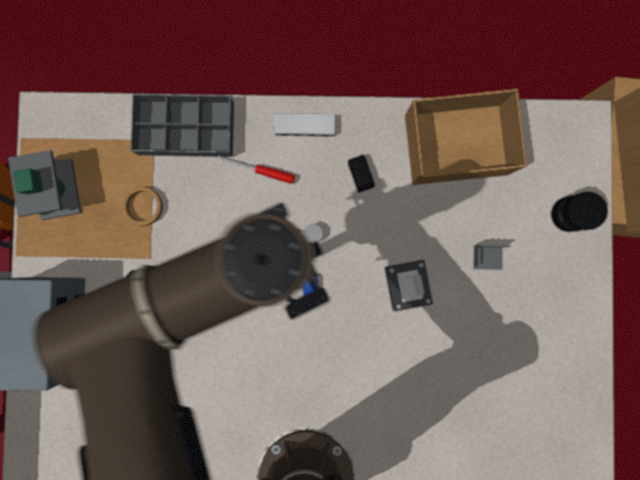

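Request:
{"method": "step_arm", "body": {"motion": [[0.02,0.03,0.033,0,0.06],[0.02,0.06,0.066,0,0.13],[0.02,0.09,0.1,0,0.2],[0.02,0.12,0.133,0,0.252],[0.02,0.132,0.146,0,0.252]]}}

```text
time_s: 6.68
tcp_pos: [0.4592, -0.1541, 0.2663]
eef_rot: [179.8, 0.0, -78.0]
contact_force: [0.4, 0.4, -4.1]
gripper_width: 0.0259
```

Request:
{"method": "step_arm", "body": {"motion": [[0.02,0,0,0,0],[0.02,0,0,0,0],[0.02,0,0,0,0]]}}

```text
time_s: 7.05
tcp_pos: [0.4618, -0.1515, 0.2675]
eef_rot: [180.0, 0.0, -77.7]
contact_force: [-0.1, -0.0, -3.3]
gripper_width: 0.026
```

```bash
python3 - <<'E'
from h import *
s=r.get_state(); print(s["tcp_pos"],s["eef_rot"],s["time_s"],s["contact_force"],s["gripper_width"])
for c in ["wrist","side"]:
    d=capture(c); np.savez(f"h_{c}.npz",**d); cv2.imwrite(f"pics/h_{c}.png",d["image"][:,:,::-1])
    for n in ["stud_top","rest","gauge_grip","gauge"]:
        print(c,n,[(np.round(o["location"],4).tolist(),round(o["p"],2)) for o in spotter.tip_of(c,n)[:2]])
E
```

```text
[ 0.4618398  -0.15149184  0.26747495] [ 1.79977311e+02  1.29698883e-02 -7.77362960e+01] 7.05 [-0.05266394 -0.03194547 -3.29955521] 0.02595050987653301
wrist stud_top [([0.4793, -0.2422, 0.081], 0.56)]
wrist rest [([0.4771, -0.2395, 0.0069], 0.58)]
wrist gauge_grip [([0.459, -0.1508, 0.2649], 0.92)]
wrist gauge [([0.464, -0.1518, 0.1305], 0.74), ([0.4791, -0.2413, 0.0805], 0.53)]
side stud_top [([0.4771, -0.2399, 0.0772], 0.74)]
side rest [([0.4781, -0.2397, -0.0023], 0.68)]
side gauge_grip [([0.4646, -0.1522, 0.2634], 0.58)]
side gauge [([0.4642, -0.1482, 0.127], 0.68)]
```

View pics/h_wrist.png

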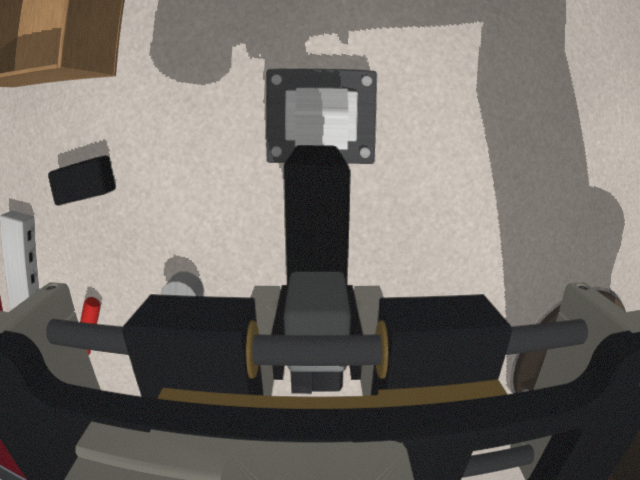

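View pics/h_side.png

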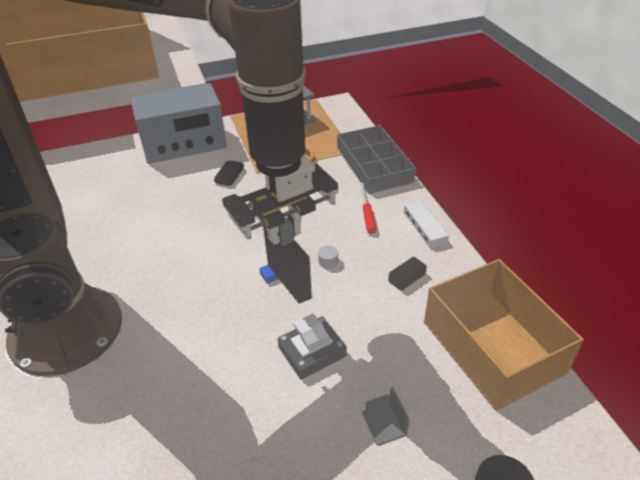

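```bash
cat >> h.py <<'E'
def cloud_fish(d):
    v,u=np.mgrid[0:480,0:640]; a=(u-d["cx"])/d["fx"]; b=(v-d["cy"])/d["fy"]; th=np.hypot(a,b)+1e-9
    z=d["z_map"]; t=np.tan(th)/th; p=np.stack([a*t*z,b*t*z,z],-1); P=np.array(d["pose"])
    w=p@P[:3,:3].T+P[:3,3]; w[z<=0]=np.nan; return w
E
python3 - <<'E'
from h import *
d={k:v for k,v in np.load("h_wrist.npz").items()}
w=cloud_fish(d)
sub=w[60:175,255:390].reshape(-1,3); sub=sub[~np.isnan(sub[:,0])]
for lo,hi in [(.027,.04),(.05,.09),(.076,.09)]:
    q=sub[(sub[:,2]>lo)&(sub[:,2]<hi)]; print(lo,hi,len(q),rect(q[:,:2]))
# profile along block y of stud head
psi=np.deg2rad(12); xb=np.array([np.cos(psi),np.sin(psi)]); yb=np.array([-np.sin(psi),np.cos(psi)])
q=sub[(sub[:,2]>.045)&(sub[:,2]<.12)]; rel=q[:,:2]-[.478,-.242]; a=rel@xb;b=rel@yb
print("x range",np.percentile(a,[1,99]))
for t in np.arange(-.026,.032,.003):
    k=abs(b-t)<.0015; 
    if k.sum()>5: print(round(t,3),k.sum(),round(np.median(q[k,2]),4))
# gauge grip top
sub=w[150:345,270:365].reshape(-1,3); q=sub[(sub[:,2]>.225)&(sub[:,2]<.26)]; print("case top",len(q),rect(q[:,:2]),np.median(q[:,2]))
g=q; 
# slope of case top along y
bb=(g[:,:2]-[.46,-.15])@yb; print(np.polyfit(bb,g[:,2],1), bb.min(),bb.max())
E
```

```text
0.027 0.04 5457 (array([ 477.9, -241.6]), array([110.2,  96. ]), 11.4)
0.05 0.09 3012 (array([ 477.2, -238.7]), array([46.4, 54.1]), 11.3)
0.076 0.09 2094 (array([ 475.9, -231.3]), array([46.1, 38.7]), 10.6)
x range [-0.02245037  0.02234269]
-0.023 130 0.0653
-0.02 153 0.0674
-0.017 153 0.0694
-0.014 156 0.0712
-0.011 165 0.073
-0.008 177 0.0752
-0.005 185 0.0775
-0.002 164 0.0791
0.001 211 0.0796
0.004 160 0.0793
0.007 173 0.0789
0.01 196 0.0786
0.013 157 0.0785
0.016 205 0.0783
0.019 155 0.078
0.022 165 0.0779
0.025 192 0.0777
0.028 97 0.0776
0.031 18 0.0774
case top 8433 (array([ 469. , -186.7]), array([42.8, 59.8]), 10.3) 0.24193829059397295
[0.13705591 0.24838198] -0.06764270577870007 -0.007419148699890602
```

```bash
cat >> h.py <<'E'
def casetop(d,psi=11.5):
    w=cloud_fish(d); s=r.get_state(); psi=np.deg2rad(psi)
    xb=np.array([np.cos(psi),np.sin(psi),0]);yb=np.array([-np.sin(psi),np.cos(psi),0]);zb=np.array([0,0,1.])
    R=np.stack([xb,yb,zb]); p=(w-s["tcp_pos"])@R.T
    return p
E
python3 - <<'E'
from h import *
d={k:v for k,v in np.load("h_wrist.npz").items()}
p=casetop(d)
for row in range(146,280,8):
    print(row,[np.round(p[row,c]*1000,1).tolist() for c in (295,318,340)])
print([ (row,np.round(p[row,318]*1000,1).tolist()) for row in range(270,345,8)])
E
python3 - <<'E'
import cv2
im=cv2.imread("pics/h_side.png"); cv2.imwrite("pics/i.png",cv2.resize(im[200:320,220:360],None,fx=5,fy=5,interpolation=cv2.INTER_CUBIC))
E
```

```text
146 [[23.3, -59.4, -234.2], [0.8, -66.3, -126.3], [-18.8, -62.6, -191.6]]
154 [[13.6, -65.4, -67.1], [0.9, -65.5, -67.0], [-11.4, -65.4, -70.6]]
162 [[11.7, -64.3, -34.6], [1.0, -64.7, -32.3], [-9.2, -64.7, -33.6]]
170 [[11.2, -61.6, -26.0], [1.0, -61.8, -25.7], [-8.7, -62.0, -25.5]]
178 [[11.2, -58.1, -25.8], [1.0, -58.4, -24.4], [-8.8, -58.5, -25.0]]
186 [[11.1, -54.6, -25.0], [0.9, -54.5, -26.1], [-9.0, -54.6, -26.4]]
194 [[11.2, -50.7, -26.3], [0.9, -51.1, -25.0], [-9.1, -50.8, -27.4]]
202 [[11.1, -47.3, -24.7], [0.8, -47.4, -25.0], [-9.2, -47.3, -25.9]]
210 [[11.2, -43.4, -25.5], [0.7, -43.3, -26.5], [-9.2, -43.6, -25.8]]
218 [[11.1, -40.0, -24.2], [0.7, -39.9, -25.2], [-9.4, -39.8, -26.0]]
226 [[11.3, -35.2, -27.8], [0.6, -35.9, -26.0], [-9.4, -36.3, -25.1]]
234 [[11.2, -32.0, -25.6], [0.6, -31.9, -26.3], [-9.6, -32.2, -25.8]]
242 [[11.3, -27.9, -26.3], [0.5, -27.7, -27.3], [-9.7, -28.3, -25.8]]
250 [[11.4, -23.5, -27.6], [0.5, -24.3, -25.7], [-9.9, -24.0, -27.0]]
258 [[11.3, -20.0, -25.9], [0.4, -20.2, -26.0], [-10.0, -20.2, -26.3]]
266 [[11.4, -15.8, -26.4], [0.4, -16.2, -25.7], [-10.2, -15.7, -27.2]]
274 [[11.0, -14.4, -19.9], [0.3, -14.4, -20.3], [-10.0, -13.8, -22.0]]
[(270, [0.3, -14.0, -26.0]), (278, [0.4, -14.7, -14.9]), (286, [0.4, -14.1, -7.8]), (294, [0.4, -14.0, -0.1]), (302, [0.4, -14.0, 7.2]), (310, [0.4, -13.9, 13.5]), (318, [0.4, -11.7, 15.8]), (326, [0.3, -8.4, 16.3]), (334, [0.3, -4.2, 15.4]), (342, [0.8, -30.9, 61.0])]
```

View pics/i.png

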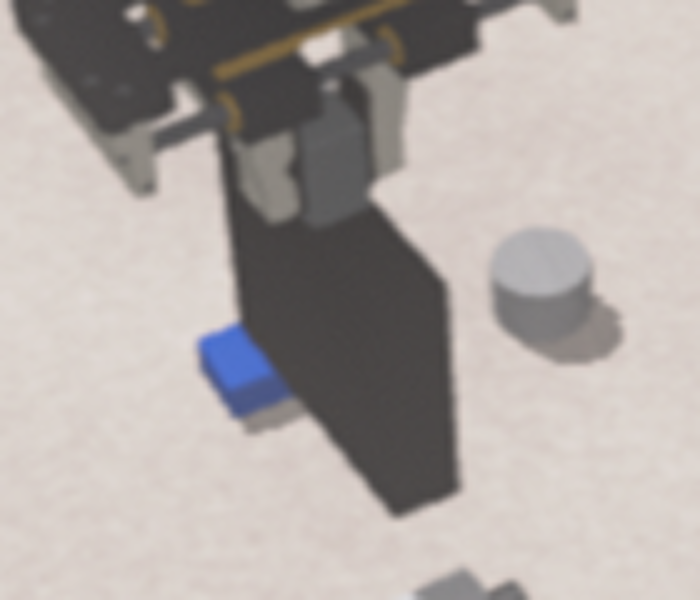

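The wrist depth shows the gauge hanging level: its top is 26 mm below the TCP and it is centred to within 1 mm. The block yaw is about 11.5°, and the crown is at about (0.478,-0.241). Next I'll hover over the stud.

Request:
{"method": "step_arm", "body": {"motion": [[0.02,0.03,0.001,0,0.013],[0.02,0.06,0.002,0.01,0.013],[0.02,0.085,0.003,0.02,0.013],[0.02,0.091,0.003,0.03,0.013],[0.02,0.091,0.003,0.03,0.013]]}}

```text
time_s: 8.18
tcp_pos: [0.4773, -0.2417, 0.2367]
eef_rot: [179.9, 0.1, -78.6]
contact_force: [0.2, 0.9, -2.8]
gripper_width: 0.026
```

Request:
{"method": "step_arm", "body": {"motion": [[0.02,0,0,0,0],[0.02,0,0,0,0],[0.02,0,0,0,0]]}}

```text
time_s: 8.55
tcp_pos: [0.4781, -0.2414, 0.2383]
eef_rot: [-179.9, -0.0, -78.5]
contact_force: [0.1, -0.5, -4.1]
gripper_width: 0.0262
```

```bash
cat >> h.py <<'E'
def report(tag):
    s=r.get_state(); print(s["time_s"],"tcp",s["tcp_pos"].round(4),"yaw",s["eef_rot"].round(2),"F",s["contact_force"].round(2),"M",s["moment"].round(3),"w",round(s["gripper_width"],4))
    psi=np.deg2rad(11.5); rel=s["tcp_pos"]-[.478,-.241,0]
    print("block frame rel: x %.4f y %.4f"%(rel[0]*np.cos(psi)+rel[1]*np.sin(psi),-rel[0]*np.sin(psi)+rel[1]*np.cos(psi)))
    d=capture("wrist"); np.savez(tag+"_wrist.npz",**d); cv2.imwrite(f"pics/{tag}_w.png",d["image"][:,:,::-1])
    p=casetop(d)
    k=(abs(p[...,0])<.008)&(p[...,1]<-.02)&(p[...,1]>-.055)&(p[...,2]>-.06)&(p[...,2]<-.01)
    f=np.polyfit(p[k][:,1],p[k][:,2],1); print("case top slope deg",np.rad2deg(np.arctan(f[0])),"z at 0",f[1],k.sum())
    t=(abs(p[...,0])<.008)&(p[...,2]>.008)&(p[...,2]<.03)&(abs(p[...,1])<.03)
    k2=(abs(p[...,0])<.008)&(p[...,1]<-.005)&(p[...,1]>-.03)&(p[...,2]>-.018)&(p[...,2]<.010)
    if k2.sum()>10:
        g=np.polyfit(p[k2][:,2],p[k2][:,1],1); print("grip face lean deg",np.rad2deg(-np.arctan(g[0])),"y at tcp",g[1],k2.sum())
    d=capture("side"); np.savez(tag+"_side.npz",**d); cv2.imwrite(f"pics/{tag}_s.png",cv2.resize(d["image"][200:400,200:440,::-1],None,fx=3.2,fy=3.2,interpolation=cv2.INTER_CUBIC))
    for n in ["stud_top","gauge"]:
        print(n,[(np.round(o["location"],4).tolist(),round(o["p"],2)) for o in spotter.tip_of("side",n)[:2]])
E
python3 -c "
from h import *
report('j')"
```

```text
8.55 tcp [ 0.4781 -0.2414  0.2383] yaw [-1.7995e+02 -2.0000e-02 -7.8500e+01] F [ 0.08 -0.52 -4.11] M [ 0.102 -0.002 -0.016] w 0.0262
block frame rel: x 0.0000 y -0.0004
case top slope deg -0.27132285985145527 z at 0 -0.0262064771238738 2509
grip face lean deg -0.25046975252457604 y at tcp -0.01447083907428887 1078
stud_top [([0.4713, -0.2421, 0.0799], 0.87), ([0.6034, -0.0041, 0.0006], 0.47)]
gauge [([0.48, -0.2373, 0.0973], 0.69), ([0.4649, 0.0006, 0.0008], 0.17)]
```

View pics/j_s.png

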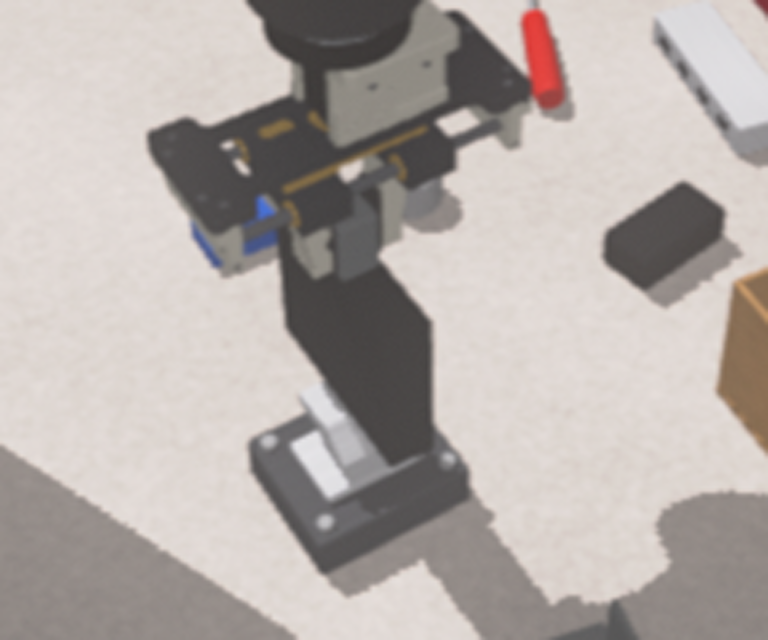

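View pics/j_w.png

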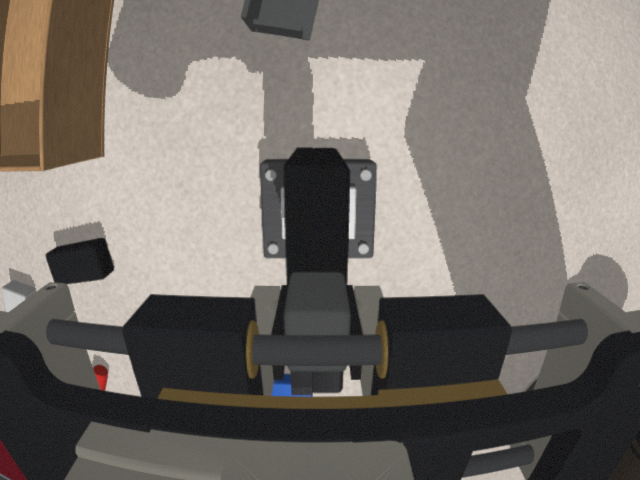

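Request:
{"method": "step_arm", "body": {"motion": [[0.02,0,0,0.008,0],[0.02,0,0,0.014,0],[0.02,0,0,0.018,0],[0.02,0,0,0.02,0],[0.02,0,0,0.02,0]], "newtons": 12}}

```text
time_s: 9.38
tcp_pos: [0.4779, -0.2418, 0.2177]
eef_rot: [180.0, 0.0, -78.5]
contact_force: [-1.4, -1.4, -2.9]
gripper_width: 0.0261
```

Request:
{"method": "step_arm", "body": {"motion": [[0.02,0,0,0.002,0],[0.02,0,0,0.004,0],[0.02,0,0,0.006,0],[0.02,0,0,0.007,0],[0.02,0,0,0.007,0]]}}

```text
time_s: 10.0
tcp_pos: [0.4781, -0.2419, 0.211]
eef_rot: [-180.0, -0.0, -78.5]
contact_force: [-0.4, 0.1, -0.1]
gripper_width: 0.0263
```

```bash
python3 -c "
from h import *
report('k')"
```

```text
10.0 tcp [ 0.4781 -0.2419  0.211 ] yaw [-1.7998e+02 -2.0000e-02 -7.8530e+01] F [-0.39  0.08 -0.08] M [ 0.047  0.039 -0.057] w 0.0263
block frame rel: x -0.0000 y -0.0009
case top slope deg -0.331989575213734 z at 0 -0.02635009955149398 2520
grip face lean deg -0.3034742525277852 y at tcp -0.014545704469278156 1095
stud_top [([0.4763, -0.2447, 0.0728], 0.68), ([0.7484, -0.1235, -0.0053], 0.51)]
gauge [([0.4778, -0.2404, 0.07], 0.85)]
```

View pics/k_s.png

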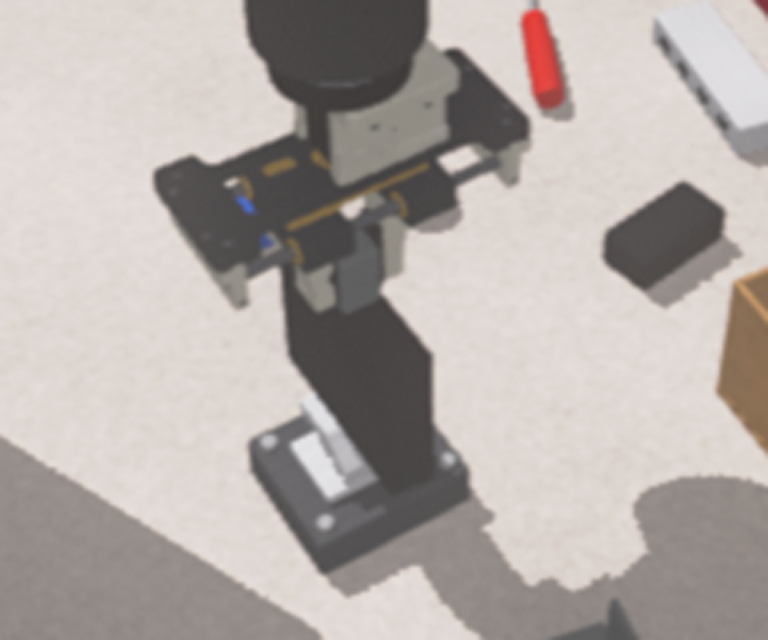

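Request:
{"method": "step_arm", "body": {"motion": [[0.02,0.0055,0,0.0001,0],[0.02,0.011,0,0.0004,0],[0.02,0.0165,0,0.001,0],[0.02,0.0165,0,0.001,0]], "newtons": 8}}

```text
time_s: 10.7
tcp_pos: [0.4814, -0.2586, 0.2097]
eef_rot: [-180.0, -0.0, -78.6]
contact_force: [0.2, -0.0, 0.9]
gripper_width: 0.0259
```

```bash
python3 -c "
from h import *
report('l')"
```

```text
10.7 tcp [ 0.4814 -0.2586  0.2097] yaw [-1.800e+02 -2.000e-02 -7.857e+01] F [ 0.23 -0.04  0.87] M [-0.319 -0.319  0.005] w 0.0259
block frame rel: x -0.0001 y -0.0179
case top slope deg 6.508779955252395 z at 0 -0.02672049385786586 2491
grip face lean deg 6.755587256654195 y at tcp -0.014604547767423641 805
stud_top [([0.4733, -0.2433, 0.0703], 0.76)]
gauge [([0.4794, -0.2377, 0.0688], 0.84)]
```

View pics/l_s.png

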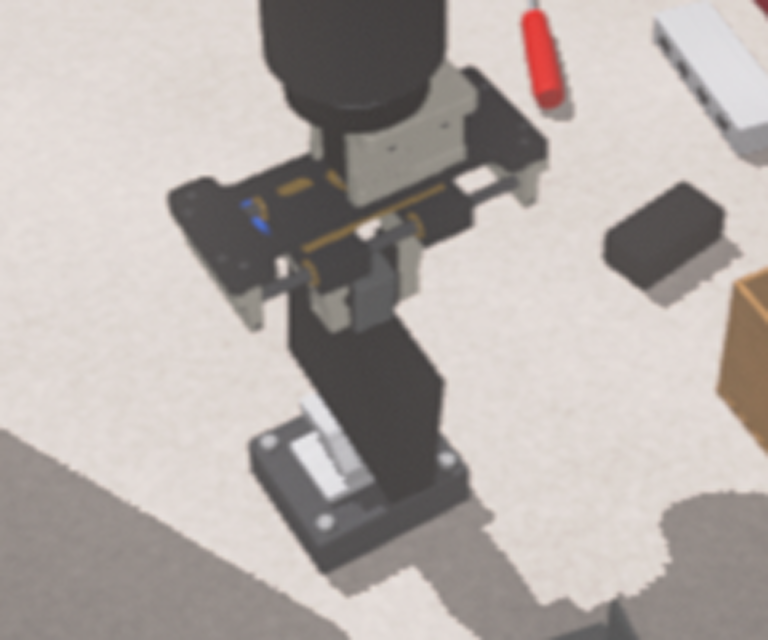

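It rocks without slipping: the lean is 6.6°, as the geometry predicts. I'll carry on to the mark angle.

Request:
{"method": "step_arm", "body": {"motion": [[0.02,0.0055,0,0.0007,0],[0.02,0.011,0,0.0016,0],[0.02,0.016,0,0.0026,0],[0.02,0.02,0,0.0036,0],[0.02,0.02,0,0.0036,0]]}}

```text
time_s: 11.52
tcp_pos: [0.4853, -0.278, 0.2061]
eef_rot: [180.0, -0.0, -78.6]
contact_force: [2.0, -0.8, 0.4]
gripper_width: 0.0259
```

Request:
{"method": "step_arm", "body": {"motion": [[0.02,0,0,0,0],[0.02,0,0,0,0],[0.02,0,0,0,0],[0.02,0,0,0,0]]}}

```text
time_s: 12.02
tcp_pos: [0.4852, -0.2775, 0.2063]
eef_rot: [-180.0, -0.0, -78.5]
contact_force: [0.9, -0.8, 0.2]
gripper_width: 0.0258
```

```bash
python3 -c "
from h import *
report('m')
d=capture('top'); cv2.imwrite('pics/m_t.png',d['image'][:,:,::-1])"
```

```text
12.025 tcp [ 0.4852 -0.2775  0.2063] yaw [-1.7999e+02 -1.0000e-02 -7.8530e+01] F [ 0.86 -0.77  0.23] M [-0.418 -0.537 -0.009] w 0.0258
block frame rel: x -0.0002 y -0.0372
case top slope deg 15.13105198582255 z at 0 -0.026964035590772584 2399
grip face lean deg 13.986110924805525 y at tcp -0.014614644707043049 550
stud_top [([0.4776, -0.2423, 0.0705], 0.77)]
gauge [([0.4787, -0.236, 0.0734], 0.77)]
```

View pics/m_s.png

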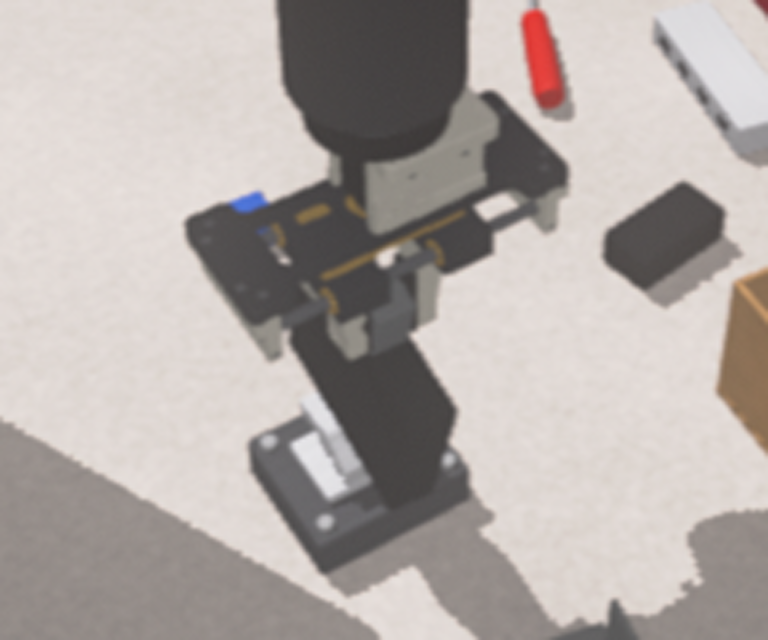

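View pics/m_t.png

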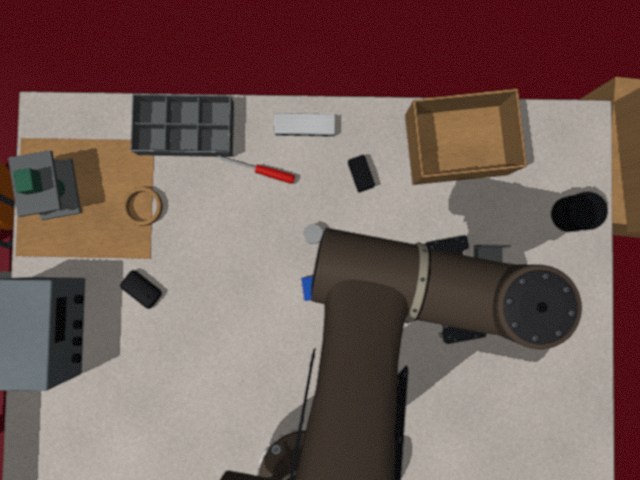

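View pics/m_w.png

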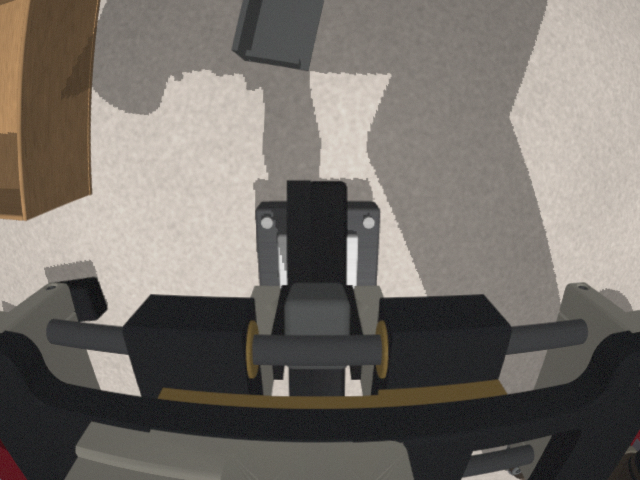

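```bash
python3 - <<'E'
from h import *
d={k:v for k,v in np.load("w1.npz").items()}
from scipy.optimize import least_squares
# face corners picked in warp e.png -> world -> raw pixels
def warp2raw(pts):
    yaw=np.deg2rad(45); R=np.array([[np.cos(yaw),-np.sin(yaw),0],[np.sin(yaw),np.cos(yaw),0],[0,0,1]])
    X=np.array([[.015,(x-300)/4000,(130-y/4)/1000] for x,y in pts])@R.T+[.572,.228,0]; return proj_fish(d,X)
uv=warp2raw([(41,510),(552,510),(41,66),(552,66)])
M=np.array([[.015,-.065,0],[.015,.065,0]]) # bottom corners sure
def pose(q,X):
    R=np.array([[np.cos(q[2]),-np.sin(q[2]),0],[np.sin(q[2]),np.cos(q[2]),0],[0,0,1]]); return X@R.T+[q[0],q[1],q[3]]
f=lambda q:(proj_fish(d,pose(q,M))-uv[:2]).ravel()
s=least_squares(f,[.572,.228,.785,0]); q=s.x; print(q,np.abs(s.fun).max(), np.rad2deg(q[2]))
for xr in (.015,.012,.009,.006):
    S=6
    yy,zz=np.meshgrid((np.arange(540)-400)/S/1000,(110-np.arange(600)/S)/1000)
    o=proj_fish(d,pose(q,np.stack([np.full_like(yy,xr),yy,zz],-1))).astype(np.float32)
    im=cv2.remap(d["image"],o[...,0],o[...,1],cv2.INTER_CUBIC); g=cv2.cvtColor(im,cv2.COLOR_RGB2GRAY)
    m=((g<45)).astype(np.uint8)
    n,l,st,c=cv2.connectedComponentsWithStats(m)
    for i in range(1,n):
        if st[i,4]>300 and st[i,4]<20000:
            print(xr,"area",st[i,4],"bbox y[mm] %.1f..%.1f z %.1f..%.1f"%((st[i,0]-400)/S,(st[i,0]+st[i,2]-400)/S,110-(st[i,1]+st[i,3])/S,110-st[i,1]/S),"cent",(c[i,0]-400)/S,110-c[i,1]/S)
    if xr==.009: cv2.imwrite("pics/n.png",cv2.convertScaleAbs(im[:,:,::-1],alpha=1.6))
E
```

```text
[ 0.57037838  0.22505615  0.78539816 -0.00270168] 1.1368683772161603e-13 44.99999999999996
0.015 area 13152 bbox y[mm] -7.3..6.8 z 36.5..104.7 cent -0.12531680859692074 70.83708434712085
0.015 area 4960 bbox y[mm] -26.5..-8.3 z 27.7..48.5 cent -18.046572580645158 35.95897177419356
0.012 area 13621 bbox y[mm] -7.5..6.8 z 32.3..101.5 cent -0.18521645498372172 67.13668844676113
0.012 area 5121 bbox y[mm] -27.0..-8.5 z 23.3..44.3 cent -18.392110915836753 31.690848141638995
0.009 area 14043 bbox y[mm] -7.7..7.0 z 28.2..98.5 cent -0.2338531652780773 63.4983977782525
0.009 area 5289 bbox y[mm] -27.5..-8.7 z 18.8..40.3 cent -18.74333522404992 27.428530913216107
0.006 area 14509 bbox y[mm] -7.8..7.0 z 23.8..95.3 cent -0.2934385553794243 59.77020010568153
0.006 area 5452 bbox y[mm] -28.0..-9.0 z 14.5..36.3 cent -19.095041574957197 23.182532404010757
```

View pics/n.png

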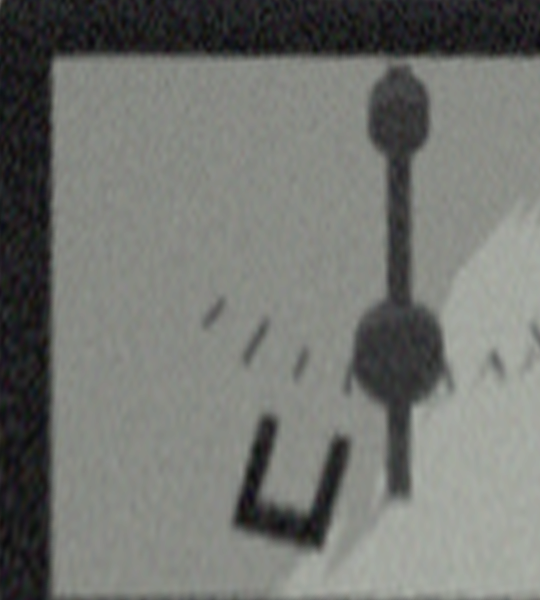

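```bash
python3 - <<'E'
from h import *
d={k:v for k,v in np.load("w1.npz").items()}
w=cloud_fish(d); q=[.57038,.22506,np.deg2rad(45),-.0027]
R=np.array([[np.cos(q[2]),-np.sin(q[2]),0],[np.sin(q[2]),np.cos(q[2]),0],[0,0,1]])
g=(w-[q[0],q[1],q[3]])@R
g=g*1000
m=(abs(g[...,1])<70)&(g[...,2]>-5)&(g[...,2]<160)&(abs(g[...,0])<40)
gray=cv2.cvtColor(d["image"],cv2.COLOR_RGB2GRAY)
P=g[m];G=gray[m]
def st(n,k): print(n,k.sum(),np.round(np.percentile(P[k,0],[10,50,90]),2) if k.sum() else "")
z,y=P[:,2],P[:,1]
st("bottom frame",(z<14)&(z>3)&(abs(y)<60)&(G<40)); st("L frame",(y<-59)&(z>15)&(z<100)); st("R frame",(y>59)&(z>15)&(z<100))
st("dial white",(G>55)&(z>18)&(z<100)&(abs(y)<50)); st("dial white up",(G>55)&(z>60)&(z<90)&(abs(y)<50));st("dial white low",(G>55)&(z>20)&(z<45)&(abs(y)<50))
st("fork dark",(G<42)&(y<-9)&(y>-28)&(z>12)&(z<50)); st("needle",(G<48)&(abs(y)<6)&(z>25)&(z<100))
k=(G<42)&(y<-9)&(y>-28)&(z>12)&(z<50)&(P[:,0]>-5)&(P[:,0]<14); print("fork pts y,z mean",P[k,1:].mean(0),rect(P[k,1:]/1000))
k=(G<48)&(abs(y)<8)&(z>20)&(z<105)&(P[:,0]<16);print("needle z range",np.percentile(z[k],[0,1,99,100]),"y",np.median(y[k]))
# heights check
st("x top",z>105); print("grip top z",np.percentile(P[:,2],99.5))
E
```

```text
bottom frame 1292 [ 9.62 13.88 16.67]
L frame 747 [ 8.95 15.93 16.92]
R frame 484 [15.53 16.48 17.15]
dial white 7447 [7.43 8.23 9.03]
dial white up 3156 [7.38 8.19 9.  ]
dial white low 1789 [7.55 8.27 9.04]
fork dark 110 [ 9.76 10.86 11.55]
needle 423 [10.99 12.27 14.1 ]
fork pts y,z mean [-18.58833787  30.16779012] (array([-17.9,  31. ]), array([18. , 15.6]), 74.7)
needle z range [ 31.93260736  33.56298917  99.54986654 100.7621479 ] y -0.21164291242621824
x top 6336 [-5.94 12.27 16.42]
grip top z 136.1706348037297
```

```bash
python3 - <<'E'
from h import *
from scipy.optimize import least_squares
d={k:v for k,v in np.load("w1.npz").items()}
q=[.57038,.22506,np.deg2rad(45),-.0027]
R=np.array([[np.cos(q[2]),-np.sin(q[2]),0],[np.sin(q[2]),np.cos(q[2]),0],[0,0,1]])
g=cv2.cvtColor(d["image"],cv2.COLOR_RGB2GRAY).astype(np.float32)
S=6
def warp(xr):
    yy,zz=np.meshgrid((np.arange(540)-400)/S,(110-np.arange(600)/S))
    o=proj_fish(d,np.stack([np.full_like(yy,xr),yy,zz],-1)/1000@R.T+[q[0],q[1],q[3]]).astype(np.float32)
    return yy,zz,cv2.remap(g,o[...,0],o[...,1],cv2.INTER_LINEAR)
for xr in (8.5,9.7,11):
    yy,zz,im=warp(xr)
    k=(yy<-5)&(yy>-32)&(zz>12)&(zz<52); Y,Z,I=yy[k],zz[k],im[k]
    bx=lambda u,a,b,s:1/(1+np.exp(-(u-a)/s))*1/(1+np.exp((u-b)/s))
    def model(p):
        c,s=np.cos(p[2]),np.sin(p[2]); dy,dz=Y-p[0],Z-p[1]
        u=dy*c+dz*s; v=-dy*s+dz*c   # gauge axes turned: v toward pivot
        # pivot direction from fork: (+sin a,+cos a)
        u=dy*c-dz*s; v=dy*s+dz*c
        hg,wb,L=4.7,p[5],p[6]; sb=p[7]
        f=bx(u,-hg-wb,-hg,sb)*bx(v,-L/2,L/2,sb)+bx(u,hg,hg+wb,sb)*bx(v,-L/2,L/2,sb)+bx(u,-hg-wb,hg+wb,sb)*bx(v,-L/2-wb,-L/2,sb)
        return p[3]-p[4]*np.clip(f,0,1)+p[8]*dy+p[9]*dz
    s=least_squares(lambda p:model(p)-I,[-17.8,30,.26,75,40,2.5,14,.5,0,0],loss="soft_l1",f_scale=4)
    p=s.x; c=np.array(p[:2]); 
    print(xr,"cent",c.round(2),"orient deg",np.rad2deg(p[2]).round(2),"wb,L,sb",p[5:8].round(2),"pos angle",np.rad2deg(np.arctan2(-c[0]-.22,92-c[1])).round(2),"r",np.hypot(c[0]+.22,92-c[1]).round(1))
E
```

```text
8.5 cent [-17.81  30.44] orient deg 15.62 wb,L,sb [ 3.02 15.77  0.57] pos angle 15.94 r 64.0
9.7 cent [-17.67  32.1 ] orient deg 15.59 wb,L,sb [ 2.95 15.71  0.59] pos angle 16.25 r 62.4
11 cent [-17.53  33.95] orient deg 15.59 wb,L,sb [ 2.87 15.63  0.58] pos angle 16.6 r 60.6<stdin>:15: RuntimeWarning: overflow encountered in exp
```

Fitting the fork gives 15.6° by orientation and 15.5–16° by position. The gauge leans about 15.3°, so I'll nudge it a little and let it settle.

Request:
{"method": "step_arm", "body": {"motion": [[0.02,0.0008,0,0.0002,0],[0.02,0.0008,0,0.0002,0],[0.02,0.0008,0,0.0002,0],[0.02,0.0008,0,0.0002,0],[0.02,0.0008,0,0.0002,0]]}}

```text
time_s: 12.9
tcp_pos: [0.4853, -0.2783, 0.206]
eef_rot: [180.0, 0.0, -78.5]
contact_force: [1.0, 0.5, 0.3]
gripper_width: 0.0261
```

Request:
{"method": "step_arm", "body": {"motion": [[0.02,0,0,0,0],[0.02,0,0,0,0],[0.02,0,0,0,0],[0.02,0,0,0,0],[0.02,0,0,0,0]]}}

```text
time_s: 13.52
tcp_pos: [0.4853, -0.2783, 0.206]
eef_rot: [-180.0, 0.0, -78.5]
contact_force: [1.6, -0.2, 0.7]
gripper_width: 0.0257
```

Request:
{"method": "step_arm", "body": {"motion": [[0.02,0,0,0,0],[0.02,0,0,0,0],[0.02,0,0,0,0],[0.02,0,0,0,0],[0.02,0,0,0,0]]}}

```text
time_s: 14.15
tcp_pos: [0.4853, -0.2783, 0.206]
eef_rot: [180.0, -0.0, -78.5]
contact_force: [1.1, 0.5, -0.4]
gripper_width: 0.0261
```

```bash
python3 - <<'E'
from h import *
report('o')
F=[]; T=r.get_state()
d={k:v for k,v in np.load("o_side.npz").items()}
w=cloud(d)
# gauge -y end face in side view: lean of the edge; and foot location in block frame
psi=np.deg2rad(11.5); Rb=np.array([[np.cos(psi),np.sin(psi),0],[-np.sin(psi),np.cos(psi),0],[0,0,1]])
b=(w-[.478,-.241,0])@Rb.T*1000
mk=spotter.regions_of("side","gauge")[0]["mask"]; p=b[mk]; p=p[~np.isnan(p[:,0])]
th=np.deg2rad(15.5); yg=p[:,1]*np.cos(th)+(p[:,2]-73)*np.sin(th); zg=-p[:,1]*np.sin(th)+(p[:,2]-73)*np.cos(th)
print("gauge frame y,z percentiles",np.percentile(yg,[.5,2,50,98,99.5]).round(1),np.percentile(zg,[.5,2,50,98,99.5]).round(1),"x",np.percentile(p[:,0],[2,50,98]).round(1))
k=(yg<-60)&(zg>15)&(zg<95)&(abs(p[:,0])<12)
print(k.sum()); 
if k.sum()>20:
  f=np.polyfit(p[k,2],p[k,1],1); print("end-face lean deg",np.rad2deg(np.arctan(-f[0])))
E
```

```text
14.15 tcp [ 0.4853 -0.2783  0.206 ] yaw [180.    -0.   -78.54] F [ 1.1   0.5  -0.43] M [ 0.426 -0.438 -0.039] w 0.0261
block frame rel: x -0.0003 y -0.0380
case top slope deg 15.25197960102793 z at 0 -0.027144222582095368 2335
grip face lean deg 14.196998553796973 y at tcp -0.014611931542302772 550
stud_top [([0.4731, -0.2418, 0.0716], 0.64)]
gauge [([0.478, -0.2383, 0.0706], 0.61)]
gauge frame y,z percentiles [-68.2 -67.7 -28.9  51.3  60.9] [-95.3 -27.9  78.6 154.9 201.4] x [-16.9 -14.3  14.5]
164
end-face lean deg 15.143036741066341
```

View pics/o_s.png

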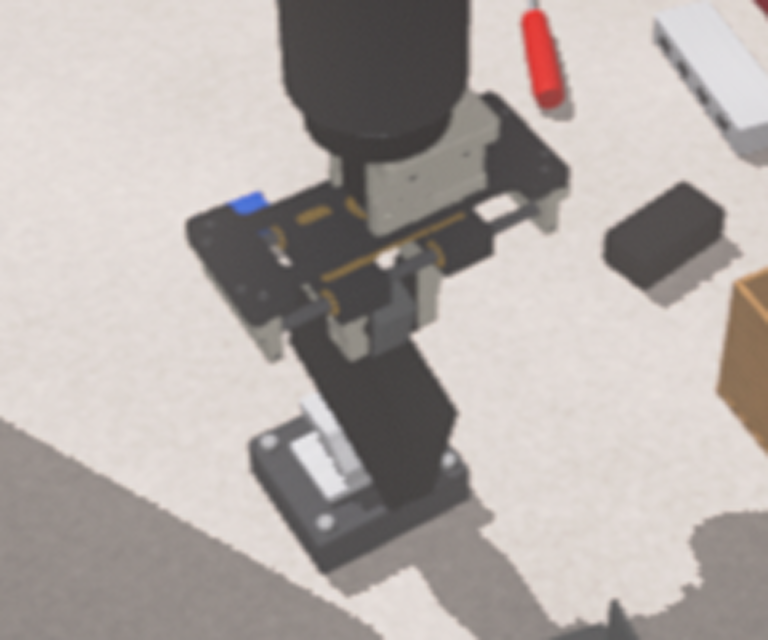

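```bash
python3 -c "
from h import *
print(workorder.close_job())"
```

```text
the job is handed in; nothing more can be done
None
```

I gripped the gauge by its top block and set its foot on the stud's crown. I pressed the stud in, rocked the gauge to the mark angle, and handed the job in with it still gripped and pressed. It took about 14 s of the 46 s allowed.

Final checks:
- **Position:** when I set it down, the gauge was within about 1–2 mm of the middle of the crown and square to the block to within about 1°. In the last side view the network placed the foot's origin about 3 mm to the +y side, while depth placed the case's -y end about 3 mm the other way. I took both as camera error.
- **Press:** the stud is about 7 mm in from the tool height, and about 8 mm in from the network's side view. The wrist force was only within about 1 N of balance, so it doesn't settle the depth more finely. Either way it is short of the 12 mm stop.
- **Lean:** I measured 15.3° from the case top, 15.1° from its end face and 15.6° from the arm's position. The grip face, with few points, disagreed at 14.2°.
- **Set mark:** fitting the dial picture I took before grasping gives 15.6° by orientation and about 15.5–16° by position. I judge that the needle fits the fork to about ±2.3°, so it should sit between the bars.
- **Not checked directly:** no camera could see the dial in the final pose, so the needle's place between the bars is worked out from the lean and was not seen.
- **Other things:** I saw nothing else moved in the pictures, though the arm hid part of the last top view.

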